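# Unload the hot stones from the warmer with a spatula

## Robot

A 6-joint arm with a two-finger parallel gripper is mounted at the origin on the work surface. World frame = base frame: x ahead of the robot, y to its left, z up, the work surface at z = 0. Lengths are in mm, angles in rad, forces in N, time in s.
With the tool pointing down it reaches from about 275 to 825 mm from the base axis. Payload 4.9 kg.
Tool frame: the origin (TCP) lies at the very end of the fingers, on their centre line; the grasp point (between the pads) lies 19 mm behind it; z points along the fingers, y is the line along which they close (so a half turn about z gives the same grasp; the last joint's range is limited). The gripper opens to 85 mm and grips with 20 to 120 N. Pads are 22 mm wide; open, the fingers measure 114 mm over their backs; the gripper's body (76 mm by 85 mm) begins 54 mm behind the grasp point. The pads swing forward as they close: fully open they stand 13 mm farther back than shut.
Start: joints at [1.155, 0.326, -0.193, 1.052, 0, 1.437], TCP at [152.941, 528.325, 231.281] pointing down, gripper open.
Joint ranges: [-2.65, 2.65], [-0.97, 1.79], [-1.3, 1.35], [-1.93, 2.1], [-1.47, 1.37], [-3.14, 3.14]. Speed limits (rad/s): [2.57, 2.57, 3.14, 3.14, 3.14, 3.14].

## Interface

Orientations are given as [roll, pitch, yaw] about the fixed x, y, z axes, in that order (R = Rz(yaw) Ry(pitch) Rx(roll)).
In Python, from bench import bot, solve_ik, imaging gives the robot as it stands. Calls block until the motion is done:
- bot.move_ptp(position, orientation): joint-space move of the TCP to a pose.
- bot.movel(position, rot=None, max_speed=150, threshold=None): straight line of the TCP; rot=None keeps the orientation; max_speed is the mean speed in mm/s. With threshold (N) it stops when the force on the tool has changed by that much, and returns True; else False.
- bot.move_j(angles): joint-space move.
- bot.grip(opening, effort=None): opening from 0.0 (shut) to 1.0 (fully open); effort is the grip in N (None keeps the last); returns when the fingers have stopped.
- bot.dwell(seconds).
- solve_ik(position, orientation): joint angles nearest the present ones, or None.
- bot.get_state(): the state.
- imaging.capture(name): name is "scene" or "top"; returns the picture (480x640x3 uint8, blue, green, red); there is no depth.
- imaging.camera_model(name): a dict with "K" (3x3 intrinsics, pixels), "position" and "rotation" of the camera in the world. Camera axes: x right, y up, looking along -z (the intrinsics and any distortion apply to the point x, -y, -z); pixel columns grow to the right and rows downward; lengths in mm; the calibration is good to about 2 mm. A picture is of the moment at which its call begins. camera_model takes no time and is no camera call.
A pose or a line that the arm cannot do raises bot.IKError and nothing moves.
- bot.sign_off(): hands the job in; it is judged then, once.
The state is a dict: "t": time; "qpos": joint angles; "joint_velocities": joint speeds; "effort": joint torques, N m; "tcp_pos": TCP position; "orientation": TCP orientation; "contact_force": force on the tool from outside, world axes, zero at the start; "wrist_torque": the same for the moment, N m; "opening": opening from 0.0 (shut) to 1.0 (fully open); "gripper_force": force on a finger pad.
Only numpy, scipy, OpenCV 4.12 (cv2) and the standard library are available. Lean on these libraries where they do the work, as an engineer would, in place of code of your own. Each camera call takes 0.05 s, during which the arm holds its last target. There are 200 camera calls.

## Task

The massage stones on the white warmer are hot: push the warmer's red stop button fully down, then use the spatula to move every stone from the warmer's ribs to the ribs in the square steel tray, each lying flat there, never touching a stone with the gripper and never dropping one. When all are over, lay the spatula back on its grey mat, lengthwise and wholly on it with the blade away from the robot, and only then twist the red ring of the stop button clockwise until it has come fully up again. Leave everything else on the cart where it is.

Things in the scene. Friction and masses are not known exactly. Their poses are not given: they have to be found in the camera images.
- warmer: fixed white warmer, 150 (x) x 280 (y) x 30 mm, origin at centre of underside, -x to the robot; left or right, the tray on the other. On it six ribs along x, 110 long, 8 wide, tops at z = 55 mm, form three bays at y = -90, 0, +90 mm: two ribs at +-34 mm from each bay's middle leave a channel 60 wide, 25 mm high (floor z = 30) under the stone. A bay may be empty
- tray: fixed square steel tray, 280 x 280 mm, rim 20 mm high, floor about 4 mm; steel ribs stand in it like the warmer's: same three bays (y = -90, 0, +90 mm), same 60 mm wide channels, ribs from x = -55 to +55 mm, tops at z = 55 mm. Origin at the centre of the underside; -x faces the robot (yaw small)
- stone0: flat dark basalt stone, 90 (x) x 84 (y) x 12 mm, about 0.22 kg, bridging the two ribs of one bay of the warmer; origin at the centre of its underside; may be absent
- stone1: flat dark basalt stone, 90 (x) x 84 (y) x 12 mm, about 0.22 kg, bridging the two ribs of one bay of the warmer; origin at the centre of its underside; may be absent
- stone2: flat dark basalt stone, 90 (x) x 84 (y) x 12 mm, about 0.22 kg, bridging the two ribs of one bay of the warmer; origin at the centre of its underside; may be absent
- spatula: steel spatula, black handle, on the mat. Origin: centre of the blade's underside; x from handle to blade tip, z up. Blade 90 (x) x 48 (y) x 3 mm; a neck rises behind it to the handle, a bar 120 long, 24 wide, 20 mm high, its middle at x = -140, z = 42 mm; at x = -194 a rest leg goes down to a steel foot bar, 12 x 70 x 6 mm, underside at z = 0. 0.21 kg
- mat: fixed thin grey mat, 300 (x) x 110 (y) x 2 mm, between warmer and tray; origin at the centre of its underside. Spatula centred on it has its origin at x = +72 mm
- control: fixed grey control box of the warmer, 90 x 84 x 50 mm, with the red stop button in the middle of its top; origin at the centre of its underside
- stop_top (a point): centre of the top of the button's red push cap (28 mm in diameter, standing 6 mm above the red ring); 86 mm above the cart when up, 76 mm when down
- stop (a joint): how far the stop button is pushed in, m: 0 up, 0.010 fully down; takes about 8 N and stays down. Cap and ring move down together
- stop_ring (a joint): angle of the red ring round the cap, rad: 0 when up; it turns to 0.8 (counter-clockwise seen from above) by itself as the button is pushed down, and turning it back clockwise by 0.8 raises the button. Ring 56 mm in diameter, 18 mm high, its top 6 mm below stop_top
- drops0: white capped eyedrop bottle, 30 mm in diameter, 75 mm tall, standing; origin at the centre of its underside; leave alone
- drops1: white capped eyedrop bottle, 30 mm in diameter, 75 mm tall, standing; origin at the centre of its underside; leave alone
- saucer: white ceramic saucer, 110 mm across, 18 mm high; origin at the centre of its underside; leave alone
- pillbox: flat hinged plastic pillbox, 60 x 100 x 21 mm; origin at the centre of its underside; leave alone
- remote: black remote control, 160 x 45 x 18 mm; leave alone
Things that resemble listed ones, but are neither listed nor needed, are in the scene too. Several things look just like the control: the one meant starts farthest to the robot's left. What is shaped like the stone2 but orange is not meant.

How it is judged (in metres and radians):
On the way, in this order (a step that is already met when the one before it is completed fails the run):
1. the stop button is pushed fully down (value of joint stop above 0.008 m), for 0.2 s.
2. every stone lies flat on the ribs of the tray, free of the spatula (x of stone0 in the frame of tray between -0.05 and 0.05 m and y of stone0 in the frame of tray between -0.125 and 0.125 m and z of stone0 in the frame of tray between 0.049 and 0.061 m and angle between each of stone0, stone1, stone2's own z axis and vertical below 0.1 rad and linear speed of each of stone0, stone1, stone2 below 0.03 m/s and contact force between each of stone0, stone1, stone2 and spatula below 0.05 N and x of stone1 in the frame of tray between -0.05 and 0.05 m and y of stone1 in the frame of tray between -0.125 and 0.125 m and z of stone1 in the frame of tray between 0.049 and 0.061 m and x of stone2 in the frame of tray between -0.05 and 0.05 m and y of stone2 in the frame of tray between -0.125 and 0.125 m and z of stone2 in the frame of tray between 0.049 and 0.061 m and value of joint stop above 0.007 m), for 0.3 s.
3. the spatula lies on its mat, let go, blade away from the robot, with the button still down (x of spatula in the frame of mat between 0.032 and 0.112 m and y of spatula in the frame of mat between -0.035 and 0.035 m and z of spatula in the frame of mat between -0.004 and 0.008 m and angle between the x axis of spatula and the x axis of mat, either way round below 0.35 rad and angle between spatula's own z axis and vertical below 0.1 rad and linear speed of spatula below 0.03 m/s and contact force between the fingers and spatula below 0.05 N and value of joint stop above 0.006 m), for 0.3 s.
4. the button is twisted fully up again (value of joint stop below 0.002 m and value of joint stop_ring below 0.16 rad), for 0.2 s.
At the end, for the whole second after the job is handed in: every stone rests flat on the tray's ribs (within 50 mm in x, 125 mm in y of its centre); the spatula lies let go on the mat (within 40 mm lengthwise, 35 mm sideways of centred and 0.35 rad, blade away from the robot); the stop button is up (within 2 mm and 0.16 rad) (all of step 4 and x of stone0 in the frame of tray between -0.05 and 0.05 m and y of stone0 in the frame of tray between -0.125 and 0.125 m and z of stone0 in the frame of tray between 0.049 and 0.061 m and angle between each of stone0, stone1, stone2, spatula's own z axis and vertical below 0.1 rad and linear speed of each of stone0, stone1, stone2, spatula below 0.03 m/s and contact force between each of stone0, stone1, stone2, the fingers and spatula below 0.05 N and x of stone1 in the frame of tray between -0.05 and 0.05 m and y of stone1 in the frame of tray between -0.125 and 0.125 m and z of stone1 in the frame of tray between 0.049 and 0.061 m and x of stone2 in the frame of tray between -0.05 and 0.05 m and y of stone2 in the frame of tray between -0.125 and 0.125 m and z of stone2 in the frame of tray between 0.049 and 0.061 m and x of spatula in the frame of mat between 0.032 and 0.112 m and y of spatula in the frame of mat between -0.035 and 0.035 m and z of spatula in the frame of mat between -0.004 and 0.008 m and angle between the x axis of spatula and the x axis of mat, either way round below 0.35 rad); the robot touches nothing.
It fails at once if a stone is touched by the robot itself (contact force between any of the fingers, the arm and stone0 above 0.5 N or contact force between any of the fingers, the arm and stone1 above 0.5 N or contact force between any of the fingers, the arm and stone2 above 0.5 N).
It fails at once if a stone falls off or tips (height (world z) of any of stone0, stone1, stone2 below 0.035 m or angle between any of stone0, stone1, stone2's own z axis and vertical above 0.6 rad).
It fails at once if anything else on the cart is knocked aside by more than 30 mm or tipped over (distance of any of drops0, drops1, saucer, pillbox, remote from where it was at the start of the episode above 0.03 m or angle between any of drops0, drops1, saucer, pillbox, remote's own z axis and vertical above 0.5 rad).
Of stone0, stone1, stone2 only 2 to 3 are there at a start; the rules pass over those that are not, and their reading is None.
At some moment in a run one of spatula may be knocked a few centimetres aside while the robot is not near it.
It also fails if it takes over 210 s, if anything falls off the work surface, if the arm or the gripper's body presses on something with over 40 N, if the wrist force passes 120 N, or if a joint passes its speed limit or range.

## Working session

There is one attempt and no reset: what is moved stays moved. The work goes in short steps, each a Python script; the robot and the scene stay as the last script left them, time stands still between calls to the robot, and variables do not carry over. Pictures are saved under pics/ and viewed, at most 15 in all, crops included, and the job is handed in when it is done.

```bash
ls; mkdir -p pics
python3 - <<'E'
from bench import bot, imaging
import cv2
for n in ("scene","top"):
    cv2.imwrite(f"pics/{n}0.png", imaging.capture(n)); m=imaging.camera_model(n); print(n,m)
print(bot.get_state())
E
```

```text
pics
scene {'K': array([[465.79878349,   0.        , 317.62981846],
       [  0.        , 465.79878349, 239.10173075],
       [  0.        ,   0.        ,   1.        ]]), 'position': array([1580.84247728,  -46.15221843,  697.08590341]), 'rotation': array([1.00721276, 0.00633915, 1.52822093])}
top {'K': array([[554.97525771,   0.        , 309.95032096],
       [  0.        , 554.97525771, 247.95211066],
       [  0.        ,   0.        ,   1.        ]]), 'position': array([ 489.73792257,  -31.165044  , 1490.96960519]), 'rotation': array([ 0.06606992,  0.00266663, -1.56238766])}
{'t': 0.1, 'qpos': array([ 1.15477921e+00,  3.26870788e-01, -1.93495030e-01,  1.05203255e+00,
       -2.70589344e-06,  1.43659591e+00]), 'joint_velocities': array([ 0.00112492, -0.00108598,  0.0038761 , -0.0011806 ,  0.00113486,
       -0.00018213]), 'effort': array([ 2.00966409e-03, -4.44238651e+01,  2.63040072e+01,  7.93402491e-03,
       -6.79187087e-05, -5.99807649e-06]), 'tcp_pos': array([152.72510678, 527.80720989, 230.57537181]), 'orientation': array([-3.14000466e+00, -2.11667927e-04,  2.85977579e+00]), 'contact_force': array([ 0.44395601,  0.61193095, -0.00519621]), 'wrist_torque': array([-0.01793861, -0.00929049,  0.01181137]), 'gripper_force': 0.0, 'opening': 1.0000089118333455}
```

View pics/top0.png

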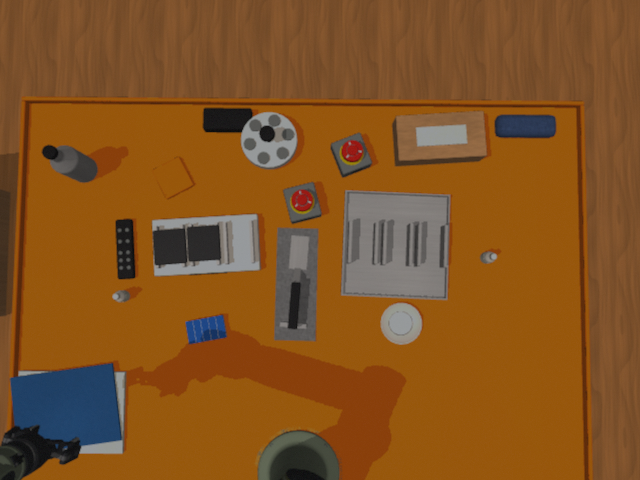

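View pics/scene0.png

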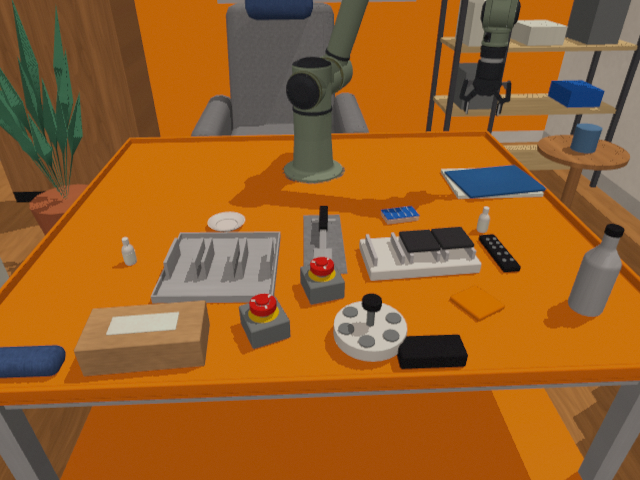

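The top view has +x up and +y left. The warmer is at about (206,245), with stones in the +90 and 0 bays, and the tray is at about (396,245). The spatula lies on its mat with the blade up, and the leftmost control is at (302,201). I'll measure enlarged crops next.

```bash
cat > h.py <<'E'
import numpy as np, cv2
from scipy.spatial.transform import Rotation as R
from bench import bot, solve_ik, imaging
def proj(p,n="top"):
    m=imaging.camera_model(n); Rm=R.from_euler("xyz",m["rotation"]).as_matrix()
    c=(np.asarray(p,float).reshape(-1,3)-m["position"])@Rm; c=c*[1,-1,-1]
    u=c@m["K"].T; return u[:,:2]/u[:,2:]
def unproj(px,z,n="top"):
    m=imaging.camera_model(n); Rm=R.from_euler("xyz",m["rotation"]).as_matrix()
    d=np.c_[np.asarray(px,float).reshape(-1,2),np.ones(len(np.asarray(px).reshape(-1,2)))]@np.linalg.inv(m["K"]).T
    d=(d*[1,-1,-1])@Rm.T; s=(z-m["position"][2])/d[:,2]
    return m["position"]+d*s[:,None]
def crop(im,x0,y0,w,h,k,name):
    cv2.imwrite(name,cv2.resize(im[y0:y0+h,x0:x0+w],None,fx=k,fy=k,interpolation=cv2.INTER_CUBIC))
E
python3 - <<'E'
from h import *
print(imaging.camera_model("top").keys())
im=cv2.imread("pics/top0.png")
print(proj([[0,0,0],[152.9,528.3,231]]), proj([[0,0,0],[152.9,528.3,231]],"scene"))
crop(im,145,170,195,150,4,"pics/c1.png")
crop(im,325,175,140,135,4,"pics/c2.png")
E
```

```text
dict_keys(['K', 'position', 'rotation'])
[[298.01342976 471.71029686]
 [ 59.15134182 434.02963031]] [[313.06387548 169.49645766]
 [480.73007215 117.7612788 ]]
```

View pics/c1.png

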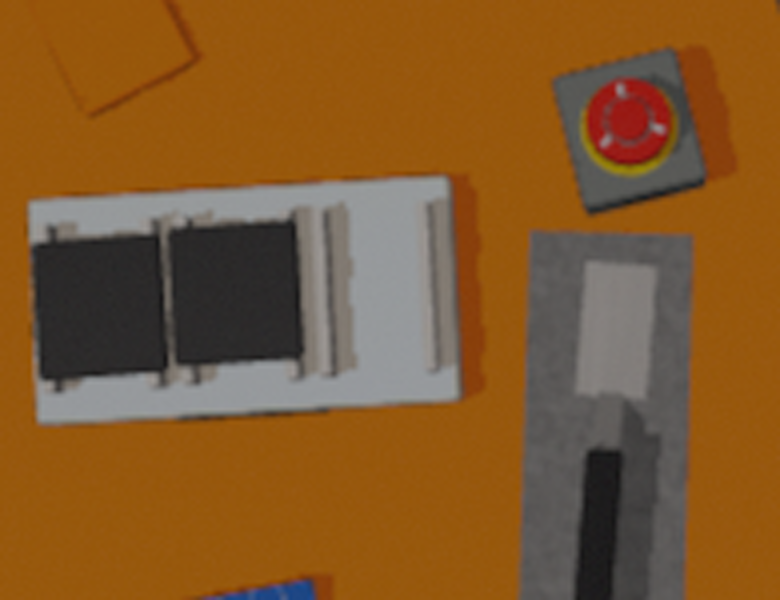

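View pics/c2.png

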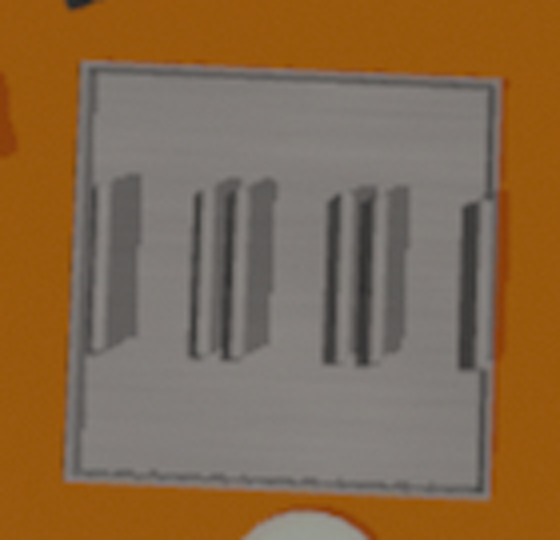

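The crops show clear corners for the warmer, stones, tray rim, blade and control. I'll fit poses to them.

```bash
cat > meas.py <<'E'
from h import *
def full(c,o,k=4): return (np.asarray(c,float)+.5)/k-.5+np.asarray(o)
def fit(name,px,z,L,W):   # px order: far-left, far-right, near-right, near-left
    P=unproj(px,z)[:,:2]; m=np.array([[L,W],[L,-W],[-L,-W],[-L,W]])/2
    c=P.mean(0); q=P-c; yaw=np.arctan2((m[:,0]*q[:,1]-m[:,1]*q[:,0]).sum(),(m*q).sum())
    r=q@np.array([[np.cos(yaw),-np.sin(yaw)],[np.sin(yaw),np.cos(yaw)]])
    print(name,c.round(1),"yaw %.3f"%yaw,"sizes",np.linalg.norm(P-np.roll(P,-1,0),axis=1).round(0),"res %.1f"%np.abs(r-m).max())
    return c,yaw
E
python3 - <<'E'
from meas import *
a=(145,170);b=(325,175)
fit("warmer",full([(28,200),(445,176),(461,400),(38,424)],a),30,150,280)
fit("tray",full([(80,62),(502,78),(490,497),(66,482)],b),20,280,280)
fit("mat",np.r_[full([(528,230),(692,236)],a),[(316,340),(275,339)]],2,300,110)
fit("blade",full([(587,262),(657,266),(648,399),(575,392)],a),3,90,48)
fit("control",full([(553,79),(671,48),(706,183),(588,213)],a),50,90,84)
fit("stA",full([(32,243),(160,235),(167,370),(40,378)],a),67,90,84)
fit("stB",full([(168,228),(295,220),(301,356),(176,363)],a),67,90,84)
print("cap",unproj(full([(630,122)],a),86))
print("drops,saucer,pill,remote",unproj([(489,257),(401,323),(206,329),(125,249),(121,296)],10).round())
print("decoy ctl/carousel",unproj([(351,151),(269,139)],70).round())
print("handle end (z52)",unproj([(294,328)],52), "foot",unproj([(281,325),(307,326)],6))
E
```

```text
warmer [593.1 249.8] yaw 0.068 sizes [277. 149. 279. 148.] res 2.5
tray [ 598.8 -254.2] yaw -0.031 sizes [282. 279. 280. 280.] res 1.3
mat [493.    9.3] yaw -0.007 sizes [111. 298. 109. 299.] res 2.1
blade [576.9   3.4] yaw -0.070 sizes [47. 90. 49. 88.] res 1.1
control [704.6  -4.7] yaw 0.262 sizes [80. 92. 79. 91.] res 2.3
stA [585.4 334.8] yaw 0.076 sizes [83. 87. 82. 87.] res 1.6
stB [595.7 247.9] yaw 0.070 sizes [82. 88. 80. 87.] res 1.9
cap [[704.80745918  -5.64059496  86.        ]]
drops,saucer,pill,remote [[ 567. -504.   10.]
 [ 390. -269.   10.]
 [ 370.  247.   10.]
 [ 581.  469.   10.]
 [ 455.  475.   10.]]
decoy ctl/carousel [[ 837. -131.   70.]
 [ 867.   82.   70.]]
handle end (z52) [[378.07621302  12.7936812   52.        ]] foot [[382.12320486  48.83022732   6.        ]
 [380.07909815 -20.28807773   6.        ]]
```

Sizes match the specs. The bays at +90 (585,335) and 0 (596,248) hold stones, and the cap is at (705,-6). Now I'll push the button.

```bash
cat >> h.py <<'E'
PI=np.pi
def st(): 
    s=bot.get_state(); print("t %.1f"%s["t"],"tcp",s["tcp_pos"].round(1),"rpy",s["orientation"].round(3),"F",s["contact_force"].round(1),"M",s["wrist_torque"].round(2),"op %.2f g %.0f"%(s["opening"],s["gripper_force"]))
    return s
E
python3 - <<'E'
from h import *
bot.grip(0,40)
bot.move_ptp([704.8,-5.6,200],[PI,0,PI]); st()
bot.movel([704.8,-5.6,100],max_speed=100); st()
print(bot.movel([704.8,-5.6,72],max_speed=20,threshold=25)); st()
bot.dwell(.3)
bot.movel([704.8,-5.6,200]); 
bot.move_ptp([420,120,300],[PI,0,PI]); bot.grip(1.0)
im=imaging.capture("top"); cv2.imwrite("pics/top1.png",im)
crop(im,240,170,100,180,3,"pics/c3.png"); st()
E
```

```text
t 3.6 tcp [704.7  -4.4 200.2] rpy [ 3.141  0.    -3.14 ] F [ 0.7  0.6 -0.5] M [-0.01 -0.01  0.02] op -0.00 g 0
t 4.7 tcp [705.5  -5.6 100.9] rpy [-3.141e+00  2.000e-03 -3.142e+00] F [ 0.4 -0.6  1.1] M [ 0.    0.01 -0.04] op -0.00 g 0
False
t 6.3 tcp [704.9  -5.6  75.7] rpy [-3.141e+00  2.000e-03 -3.141e+00] F [-7.6  0.2 20.4] M [ 0.13  1.82 -0.03] op -0.00 g 10
t 9.7 tcp [420. 120. 300.] rpy [ 3.142  0.    -3.142] F [-0.4 -0.2 -0.2] M [ 0.   -0.03  0.03] op 1.00 g 0
```

View pics/c3.png

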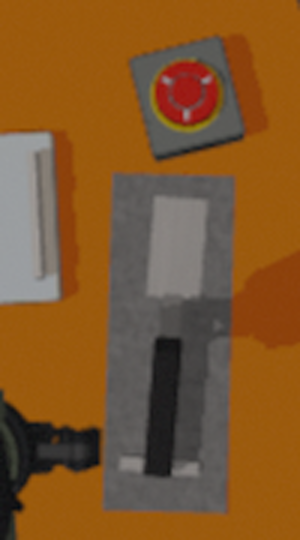

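Cap bottomed at z=75.7 with 20 N, and the ring marks have turned, so the button is down. The spatula hasn't moved, so I'll grasp it.

Run:
```python
from h import *
P=unproj([(240+167/3,170+338/3),(240+157/3,170+475/3)],52); print(P.round(1))
y=-0.062; yaw=PI+y
p=np.array([472,9.9])
bot.move_ptp([*p,150],[PI,0,yaw]); bot.grip(0.75)
print(bot.movel([*p,25],max_speed=80,threshold=12)); st()
bot.grip(0,110); st(); bot.dwell(.2)
bot.movel([*p,130],max_speed=60); s=st()
im=imaging.capture("top"); cv2.imwrite("pics/top2.png",im)
crop(im,240,170,100,180,3,"pics/c4.png")
```

```text
[[494.6   9.7  52. ]
 [377.2  17.1  52. ]]
False
t 12.5 tcp [472.4   9.9  25.4] rpy [-3.142e+00  1.000e-03  3.080e+00] F [ 0.1 -0.7 -0.2] M [-0.02  0.01 -0.02] op 0.75 g 0
t 12.9 tcp [472.2  10.   25.5] rpy [3.141 0.    3.08 ] F [-1.3  0.1  5.3] M [0.17 0.27 0.07] op 0.26 g 108
t 15.1 tcp [471.7   9.9 129.7] rpy [ 3.142e+00 -1.000e-03  3.080e+00] F [ 0.1 -0.1 -2.4] M [-0.    0.13 -0.  ] op 0.26 g 108
```

View pics/c4.png

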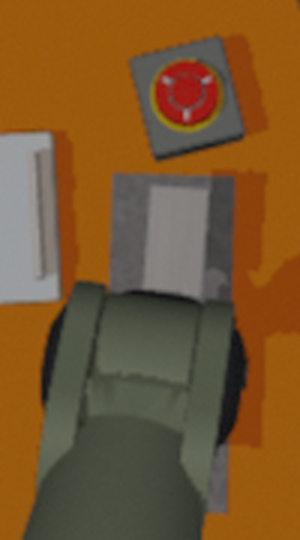

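Run:
```python
from h import *
print(unproj([(240+149/3,170+184/3),(240+208/3,170+190/3)],109.7).round(1))
im=imaging.capture("scene"); cv2.imwrite("pics/s2.png",im); crop(im,240,140,150,150,4,"pics/c5.png")
o=np.array([576.5,3.4,106.7]); c,s=np.cos(-.062),np.sin(-.062)
f=lambda x,y,z:o+[c*x-s*y,s*x+c*y,z]
pr=proj([f(45,24,3),f(45,-24,3),f(-45,24,3),f(-200,0,52),f(-80,0,52),f(-194,35,6)],"scene"); print(((pr-[240,140])*4).round())
```

```text
[[622.3  24.3 109.7]
 [617.7 -24.9 109.7]]
[[366. 369.]
 [287. 369.]
 [365. 296.]
 [331. 127.]
 [329. 203.]
 [380. 190.]]
```

View pics/c5.png

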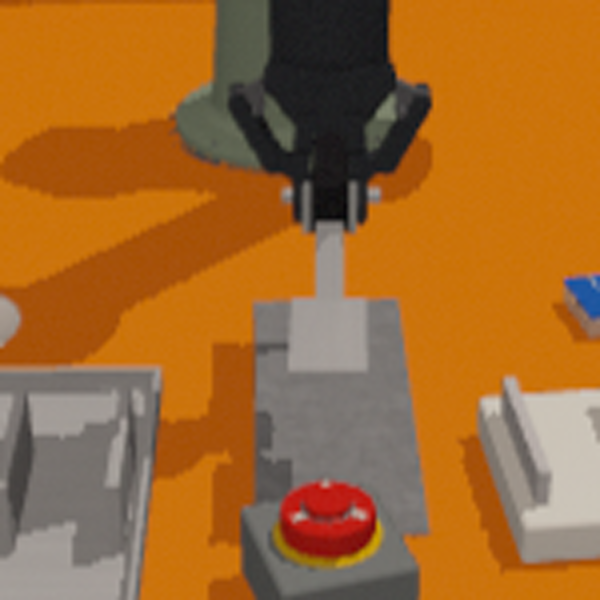

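The grip is level and matches the prediction to within about 0.5 px. I'll check the rib predictions against the crops before inserting.

```bash
cat >> h.py <<'E'
WARM=(593.1,249.8,.068); TRAY=(598.8,-254.2,-.031)
def fr(F,x,y):
    c,s=np.cos(F[2]),np.sin(F[2]); return np.array([F[0]+c*x-s*y,F[1]+s*x+c*y])
GX,GZ=105,23
def tcp(F,x,y,z):  # tcp for blade origin at (x,y) of frame F, height z of blade underside
    return [*fr(F,x-GX,y),z+GZ]
def rot(F): return [PI,0,PI+F[2]]
E
python3 - <<'E'
from h import *
for F,o,ys in((WARM,(145,170),(-124,-56,-34)),(TRAY,(325,175),(-124,-56,-34,34,56,124))):
    for y in ys:
        P=[[*fr(F,x,y+d),55] for x in(55,-55) for d in (4,-4)]
        print(y,((proj(P)+.5-np.array(o))*4-.5).round().tolist())
E
```

```text
-124 [[416.0, 202.0], [428.0, 201.0], [425.0, 370.0], [437.0, 370.0]]
-56 [[311.0, 208.0], [324.0, 207.0], [320.0, 377.0], [332.0, 376.0]]
-34 [[278.0, 210.0], [290.0, 209.0], [286.0, 379.0], [298.0, 378.0]]
-124 [[480.0, 197.0], [492.0, 198.0], [476.0, 367.0], [488.0, 367.0]]
-56 [[375.0, 193.0], [387.0, 194.0], [371.0, 362.0], [383.0, 363.0]]
-34 [[341.0, 192.0], [354.0, 192.0], [337.0, 361.0], [349.0, 362.0]]
34 [[237.0, 188.0], [249.0, 188.0], [231.0, 357.0], [244.0, 357.0]]
56 [[203.0, 187.0], [215.0, 187.0], [197.0, 356.0], [210.0, 356.0]]
124 [[98.0, 183.0], [111.0, 183.0], [92.0, 351.0], [105.0, 352.0]]
```

Run:
```python
from h import *
g=cv2.cvtColor(cv2.imread("pics/top0.png"),cv2.COLOR_BGR2GRAY).astype(int)
for r in (235,241,247):
    print(r,"217..236",g[r,217:237],"246..262",g[r,246:263])
    for y in(-34,-56,-124):
        # predicted columns at this row
        for z,d in((55,4),(55,-4),(30,4),(30,-4)):
            P=proj([[*fr(WARM,x,y+d),z] for x in(55,-55)]); print(y,z,d,"%.1f"%np.interp(r,P[:,1],P[:,0]),end="; ")
    print()
```

```text
235 217..236 [ 42  35  56 104 122 123 137 146 147 112  82 111 121 123 123 122 141 152
 152 153] 246..262 [153 152 152 151 148 146 117 100 116 123 123 116  94  80  79  79  78]
-34 55 4 214.7; -34 55 -4 217.7; -34 30 4 216.3; -34 30 -4 219.3; -56 55 4 223.1; -56 55 -4 226.2; -56 30 4 224.6; -56 30 -4 227.6; -124 55 4 249.4; -124 55 -4 252.4; -124 30 4 250.4; -124 30 -4 253.4; 
241 217..236 [ 45  38  38  99 123 122 134 144 147 123  88 106 122 123 121 139 152 153
 153 152] 246..262 [152 153 153 152 148 147 126 100 112 123 124 119  97  79  80  80  81]
-34 55 4 215.0; -34 55 -4 218.0; -34 30 4 216.6; -34 30 -4 219.6; -56 55 4 223.4; -56 55 -4 226.5; -56 30 4 224.9; -56 30 -4 227.9; -124 55 4 249.7; -124 55 -4 252.8; -124 30 4 250.7; -124 30 -4 253.7; 
247 217..236 [ 41  40  30  86 117 123 130 142 147 132  93 102 122 122 122 122 140 153
 152 152] 246..262 [153 153 152 152 149 148 147 113 103 123 123 120 100  81  80  80  79]
-34 55 4 215.2; -34 55 -4 218.3; -34 30 4 216.9; -34 30 -4 219.9; -56 55 4 223.7; -56 55 -4 226.8; -56 30 4 225.2; -56 30 -4 228.2; -124 55 4 250.0; -124 55 -4 253.1; -124 30 4 251.0; -124 30 -4 254.0;
```

Ribs agree within about 1 mm. Now scoop the stone from the middle bay.

```bash
cat > scoop.py <<'E'
from h import *
def scoop(sy,sx):   # bay y, stone x in warmer frame
    r=rot(WARM); x1=sx-4
    bot.movel(tcp(WARM,sx-140,sy,110),r,max_speed=150)
    bot.movel(tcp(WARM,sx-140,sy,40),r,max_speed=80); st()
    hit=bot.movel(tcp(WARM,x1,sy,40),r,max_speed=50,threshold=8); st()
    if hit: raise SystemExit("HIT")
    bot.movel(tcp(WARM,x1,sy,60),r,max_speed=12); st()
E
python3 - <<'E'
from scoop import *
bot.movel([420,60,150],rot(WARM),max_speed=120)
scoop(0,2.5)
for n in("top","scene"): cv2.imwrite(f"pics/{n}3.png",imaging.capture(n))
crop(cv2.imread("pics/scene3.png"),330,200,160,110,5,"pics/c6.png")
E
```

```text
t 18.4 tcp [351.6 233.5  63.3] rpy [ 3.141e+00  1.000e-03 -3.074e+00] F [ 0.4 -0.2 -2.3] M [-0.02  0.03 -0.  ] op 0.26 g 108
t 21.2 tcp [486.7 242.5  63. ] rpy [-3.142 -0.    -3.074] F [ 0.4 -0.4 -2. ] M [-0.03  0.12 -0.  ] op 0.26 g 108
t 23.0 tcp [486.8 242.6  82.9] rpy [-3.142 -0.    -3.074] F [ 0.4  0.3 -5.4] M [0.01 0.34 0.05] op 0.26 g 108
```

View pics/c6.png

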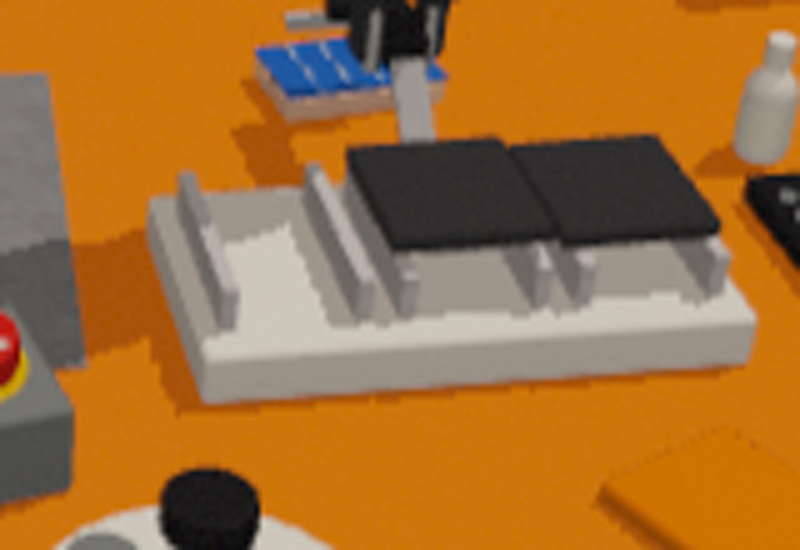

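The stone is up on the blade, level, and clear of its neighbour at crop (450,190). I'll carry it to the tray's far (-90) bay.

```bash
cat >> scoop.py <<'E'
def carry(sy,sx,ty):
    r=rot(WARM); q=rot(TRAY)
    bot.movel(tcp(WARM,sx-4,sy,110),r,max_speed=50); st()
    a=np.array(tcp(WARM,sx-4,sy,110)); b=np.array(tcp(TRAY,-4,ty,110)); m=(a+b)/2
    bot.movel(list(b),q,max_speed=90); st()
    bot.movel(tcp(TRAY,-4,ty,60),q,max_speed=40); st()
E
python3 - <<'E'
from scoop import *
carry(0,2.5,-90)
cv2.imwrite("pics/scene4.png",imaging.capture("scene"));cv2.imwrite("pics/top4.png",imaging.capture("top"))
crop(cv2.imread("pics/scene4.png"),140,200,160,110,5,"pics/c7.png")
E
```

```text
t 24.3 tcp [486.5 242.5 132.6] rpy [-3.141e+00 -1.000e-03 -3.074e+00] F [-0.7 -0.6 -5.5] M [-0.05  0.36  0.  ] op 0.26 g 108
t 30.9 tcp [ 487.1 -340.7  133. ] rpy [3.142 0.    3.111] F [-0.6 -0.9 -5.5] M [-0.02  0.27 -0.02] op 0.26 g 108
t 32.3 tcp [ 487.3 -341.    83.3] rpy [-3.141e+00  1.000e-03  3.111e+00] F [ 0.2  1.2 -5. ] M [ 0.02  0.33 -0.01] op 0.26 g 108
```

View pics/c7.png

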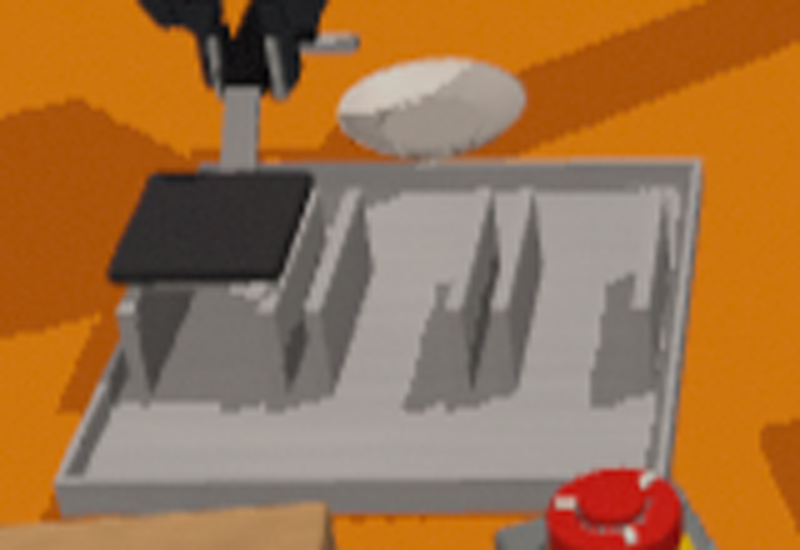

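The stone sits level over both ribs of the far bay at crop (210,225). I'll lower it, withdraw, and scoop the second stone.

```bash
cat >> scoop.py <<'E'
def put(ty):
    q=rot(TRAY)
    bot.movel(tcp(TRAY,-4,ty,42),q,max_speed=12); st()
    bot.movel(tcp(TRAY,-150,ty,42),q,max_speed=50,threshold=10); st()
    bot.movel(tcp(TRAY,-150,ty,110),q,max_speed=80); st()
E
python3 - <<'E'
from scoop import *
put(-90)
bot.movel([420,60,160],rot(WARM),max_speed=150)
scoop(90,-1.7)
bot.movel(tcp(WARM,-5.7,90,80),rot(WARM),max_speed=20); st()
for n in("top","scene"): cv2.imwrite(f"pics/{n}5.png",imaging.capture(n))
a=cv2.imread("pics/scene5.png"); cv2.imwrite("pics/c8.png",cv2.resize(a[190:310,140:500],None,fx=2.2,fy=2.2,interpolation=2))
E
```

```text
t 34.1 tcp [ 487.1 -340.8   65.1] rpy [-3.142  0.     3.111] F [ 0.4 -0.1 -2.7] M [-0.07  0.07 -0.01] op 0.26 g 108
t 37.1 tcp [ 341.3 -336.3   65. ] rpy [-3.142  0.     3.111] F [-0.  -0.3 -2.6] M [0.   0.06 0.01] op 0.26 g 108
t 38.1 tcp [ 340.9 -335.9  132.6] rpy [ 3.141e+00 -1.000e-03  3.111e+00] F [-0.1  0.  -2.6] M [-0.02  0.08  0.06] op 0.26 g 108
t 44.0 tcp [341.2 323.1  63.4] rpy [ 3.141e+00  1.000e-03 -3.074e+00] F [ 0.3 -0.  -1.9] M [0.01 0.01 0.01] op 0.26 g 108
t 46.9 tcp [476.4 332.1  63. ] rpy [-3.142 -0.    -3.074] F [-0.3 -0.1 -1.5] M [-0.01  0.03 -0.05] op 0.26 g 108
t 48.7 tcp [476.5 332.1  82.9] rpy [-3.142 -0.    -3.074] F [ 0.6  0.6 -4.5] M [-0.    0.31  0.01] op 0.26 g 108
t 49.8 tcp [476.4 332.  102.8] rpy [-3.141 -0.    -3.074] F [-0.4 -0.1 -4.9] M [-0.04  0.35  0.06] op 0.26 g 108
```

View pics/c8.png

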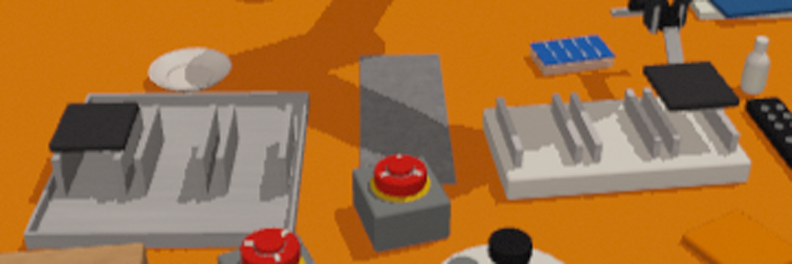

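The first stone lies flat in the far bay at (95,125), and the second is lifted level at (690,85). I'll take it to the +90 tray bay for clear spacing.

Run:
```python
from scoop import *
carry(90,-1.7,90); put(90)
for n in("top","scene"): cv2.imwrite(f"pics/{n}6.png",imaging.capture(n))
a=cv2.imread("pics/scene6.png")[190:310,140:500]; b=cv2.imread("pics/top6.png")[180:340,140:500]
cv2.imwrite("pics/c9.png",cv2.resize(np.vstack([a,b]),None,fx=2.1,fy=2.1,interpolation=2))
```

```text
t 50.7 tcp [476.4 332.  133. ] rpy [ 3.142 -0.    -3.074] F [ 0.2  0.3 -3.9] M [-0.06  0.29 -0.05] op 0.26 g 108
t 56.3 tcp [ 492.6 -160.8  133. ] rpy [3.142 0.    3.111] F [-0.1 -0.9 -4.2] M [-0.03  0.28 -0.01] op 0.26 g 108
t 57.7 tcp [ 492.9 -161.    83.3] rpy [-3.141e+00  1.000e-03  3.111e+00] F [ 0.3 -0.6 -3.3] M [ 0.04  0.27 -0.01] op 0.26 g 108
t 59.4 tcp [ 492.7 -160.9   65.1] rpy [-3.142  0.     3.111] F [ 0.7  0.1 -2. ] M [-0.05  0.11 -0.01] op 0.26 g 108
t 62.4 tcp [ 346.8 -156.4   65. ] rpy [-3.142  0.     3.111] F [ 0.3  0.2 -2. ] M [ 0.01  0.01 -0.02] op 0.26 g 108
t 63.4 tcp [ 346.4 -156.1  132.6] rpy [ 3.141e+00 -1.000e-03  3.111e+00] F [ 0.1 -0.6 -2.1] M [-0.06  0.08 -0.02] op 0.26 g 108
```

View pics/c9.png

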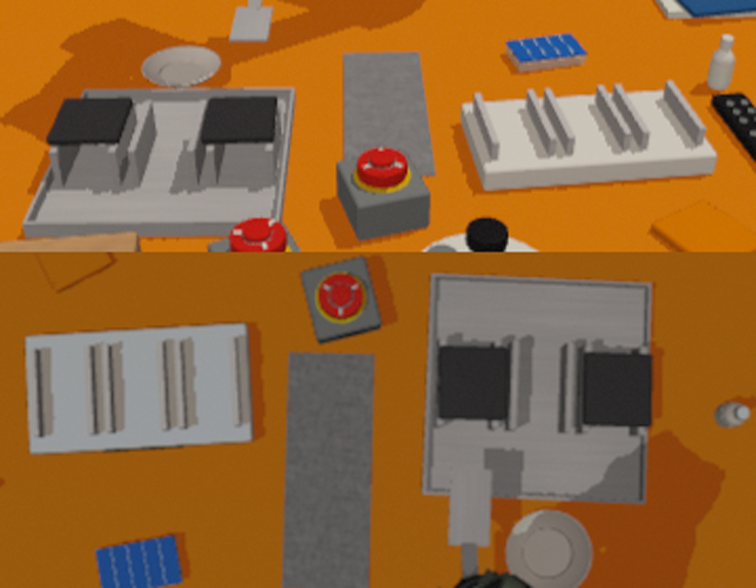

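Both stones are flat on the tray ribs and the warmer is empty. Now I'll lay the spatula back.

Run:
```python
from scoop import *
MAT=(493,9.3,-.007); r=rot(MAT)
bot.movel(tcp(MAT,72,0,110),r,max_speed=120)
bot.movel(tcp(MAT,72,0,12),r,max_speed=60); st()
print(bot.movel(tcp(MAT,72,0,2),r,max_speed=10,threshold=4)); st()
bot.grip(.6); bot.dwell(.3); st()
t=tcp(MAT,72,0,2); bot.movel([t[0],t[1],200],r,max_speed=100)
bot.move_ptp([420,200,300],[PI,0,PI])
for n in("top","scene"): cv2.imwrite(f"pics/{n}7.png",imaging.capture(n))
a=cv2.imread("pics/scene7.png")[190:300,240:400]; b=cv2.imread("pics/top7.png")[170:350,240:400]
cv2.imwrite("pics/c10.png",cv2.resize(np.vstack([a,b]),None,fx=2,fy=2,interpolation=2))
```

```text
t 67.1 tcp [460.3   9.5  35.3] rpy [-3.142e+00  1.000e-03  3.135e+00] F [-0.6  0.6 -1.4] M [-0.02  0.07  0.02] op 0.26 g 108
True
t 68.0 tcp [459.9   9.5  25.5] rpy [ 3.142 -0.     3.135] F [0.8 0.2 5.1] M [ 0.03 -0.07  0.03] op 0.26 g 110
t 68.7 tcp [458.8   9.7  24.8] rpy [ 3.141e+00 -2.000e-03  3.135e+00] F [-0.8  0.6 -0.1] M [-0.02 -0.04  0.03] op 0.60 g 0
```

View pics/c10.png

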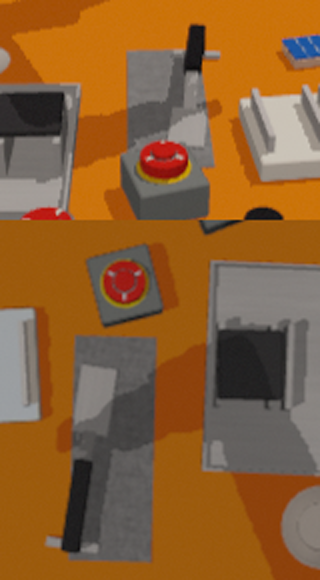

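The spatula has been knocked to the left, with its handle end now off the mat edge at about (70,545). I'll re-measure it and put it back.

Run:
```python
from meas import *
F=lambda l:[(240+x/2-.25,170+(y-220)/2-.25) for x,y in l]
fit("blade",F([(82,366),(116,369),(106,434),(73,431)]),5,90,48)
P=unproj(F([(47,541),(98,549)]),8); print("foot",P.round(1))
P=unproj(F([(83,460),(71,550)]),54); print("handle -80,-200",P.round(1)); d=P[0]-P[1]; print(np.arctan2(d[1],d[0]))
```

```text
blade [555.9  35.2] yaw -0.123 sizes [46. 88. 44. 88.] res 2.4
foot [[368.   95.6   8. ]
 [358.1  27.9   8. ]]
handle -80,-200 [[476.   46.7  54. ]
 [360.6  60.7  54. ]]
-0.1211702794389808
```

Run:
```python
from scoop import *
S=(555.9,35.8,-.122); r=rot(S); p=tcp(S,0,0,2)
bot.move_ptp([p[0],p[1],150],r); bot.grip(.75)
print(bot.movel(p,r,max_speed=80,threshold=12)); st()
bot.grip(0,110); bot.movel([p[0],p[1],55],r,max_speed=60); st()
MAT=(493,9.3,-.007); q=rot(MAT)
bot.movel(tcp(MAT,72,0,30),q,max_speed=60)
print(bot.movel(tcp(MAT,72,0,2),q,max_speed=20,threshold=4)); st()
bot.grip(.6); bot.dwell(.5); st()
t=tcp(MAT,72,0,2); bot.movel([t[0],t[1],200],q,max_speed=100)
bot.move_ptp([420,200,300],[PI,0,PI])
for n in("top","scene"): cv2.imwrite(f"pics/{n}8.png",imaging.capture(n))
a=cv2.imread("pics/scene8.png")[190:300,240:400]; b=cv2.imread("pics/top8.png")[170:350,240:400]
cv2.imwrite("pics/c11.png",cv2.resize(np.vstack([a,b]),None,fx=2,fy=2,interpolation=2))
```

```text
False
t 74.5 tcp [452.1  48.6  25.4] rpy [3.142e+00 1.000e-03 3.020e+00] F [ 1.  -0.3 -0. ] M [0.07 0.05 0.06] op 0.75 g 0
t 75.6 tcp [451.8  48.6  55.2] rpy [-3.142  0.     3.02 ] F [ 0.5 -0.2 -2.3] M [-0.    0.1   0.03] op 0.26 g 108
True
t 77.7 tcp [459.9   9.5  25.5] rpy [ 3.142 -0.     3.135] F [-0.4  0.5  5.4] M [ 0.09 -0.06 -0.01] op 0.26 g 109
t 78.6 tcp [458.7   9.7  24.7] rpy [ 3.141e+00 -3.000e-03  3.134e+00] F [-0.1  0.  -0.1] M [-0.03  0.02  0.  ] op 0.60 g 0
```

View pics/c11.png

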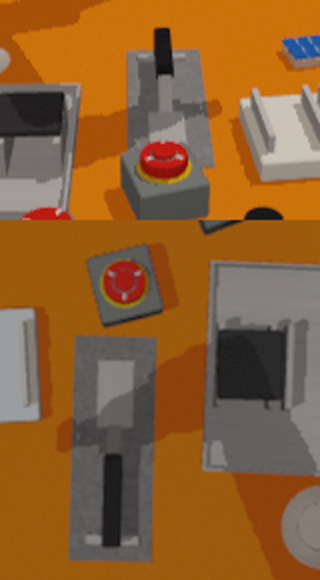

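The spatula is centred and straight on the mat. Now I'll twist the ring.

Run:
```python
from h import *
c=[704.8,-5.6]; y0=PI+.42
bot.move_ptp([*c,180],[PI,0,y0]); bot.grip(.9)
print(bot.movel([*c,54],[PI,0,y0],max_speed=50,threshold=6)); st()
bot.grip(0,40); st()
for k in range(1,7):
    bot.movel([*c,54+min(10,10*k/5.6)],[PI,0,y0-.15*k],max_speed=15); st()
bot.grip(.9); s=st(); bot.movel([*c,180],max_speed=60)
bot.move_ptp([420,200,300],[PI,0,PI])
for n in("top","scene"): cv2.imwrite(f"pics/{n}9.png",imaging.capture(n))
a=cv2.imread("pics/scene9.png")[190:300,140:400]; b=cv2.imread("pics/top9.png")[170:350,240:500]
cv2.imwrite("pics/c12.png",cv2.resize(np.vstack([a,b]),None,fx=2,fy=2,interpolation=2))
```

```text
False
t 85.9 tcp [705.   -5.6  54.2] rpy [-3.141  0.    -2.722] F [ 0.3 -1.2  1.1] M [-0.    0.02  0.03] op 0.90 g 0
t 86.2 tcp [704.3  -3.9  54.8] rpy [ 3.139e+00  1.000e-03 -2.720e+00] F [-2.9  3.4  5. ] M [0.84 0.59 0.01] op 0.64 g 42
t 86.5 tcp [704.3  -3.8  56.6] rpy [ 3.138  0.    -2.871] F [-3.1  4.1  5.1] M [ 0.97  0.68 -0.  ] op 0.64 g 42
t 86.8 tcp [704.2  -3.5  58.4] rpy [ 3.138 -0.    -3.02 ] F [-3.5  5.2  4.9] M [1.04 0.72 0.03] op 0.64 g 42
t 87.1 tcp [704.2  -3.3  60.3] rpy [ 3.138e+00 -1.000e-03  3.113e+00] F [-2.9  4.6  6.5] M [1.11 0.73 0.01] op 0.64 g 42
t 87.4 tcp [704.3  -3.1  62.2] rpy [ 3.137e+00 -1.000e-03  2.963e+00] F [-4.4  5.8  6.5] M [1.18 0.72 0.07] op 0.64 g 42
t 87.7 tcp [704.3  -2.9  64. ] rpy [ 3.137e+00 -2.000e-03  2.813e+00] F [-3.2  5.6  6.3] M [1.36 0.73 0.03] op 0.64 g 42
t 88.0 tcp [704.5  -2.8  64.9] rpy [ 3.138e+00 -2.000e-03  2.665e+00] F [-2.5  6.8  5.7] M [1.27 0.46 0.76] op 0.63 g 43
t 88.4 tcp [704.8  -6.   63.9] rpy [-3.141  0.     2.661] F [ 0.5 -0.8 -0.6] M [-0.02 -0.04  0.02] op 0.90 g 0
```

View pics/c12.png

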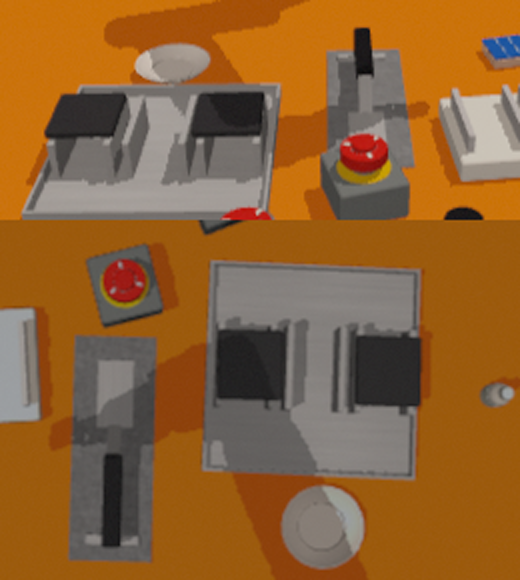

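The end-stop torque showed up on the last step. I'll compare the button patch with the initial "up" picture to confirm.

Run:
```python
from h import *
def p(f,x,y,w,h): return cv2.imread(f)[y:y+h,x:x+w].astype(int)
for n,r,k in(("top",(285,184,36,36),(0,8,9)),("scene",(300,250,44,45),(0,8,9))):
    a,b,c=[p(f"pics/{n}{i}.png",*r) for i in k]
    print(n,"up vs down",abs(a-b).mean().round(2),"up vs now",abs(a-c).mean().round(2))
```

```text
top up vs down 6.68 up vs now 3.27
scene up vs down 14.2 up vs now 5.96
```

Run:
```python
from h import *
rows=[np.hstack([cv2.resize(cv2.imread(f"pics/{n}{i}.png")[y:y+44,x:x+44],(264,264),interpolation=2) for i in (0,8,9)]) for n,x,y in(("top",281,180),("scene",300,250))]
cv2.imwrite("pics/c13.png",np.vstack(rows))
```

```text
(no output)
```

View pics/c13.png

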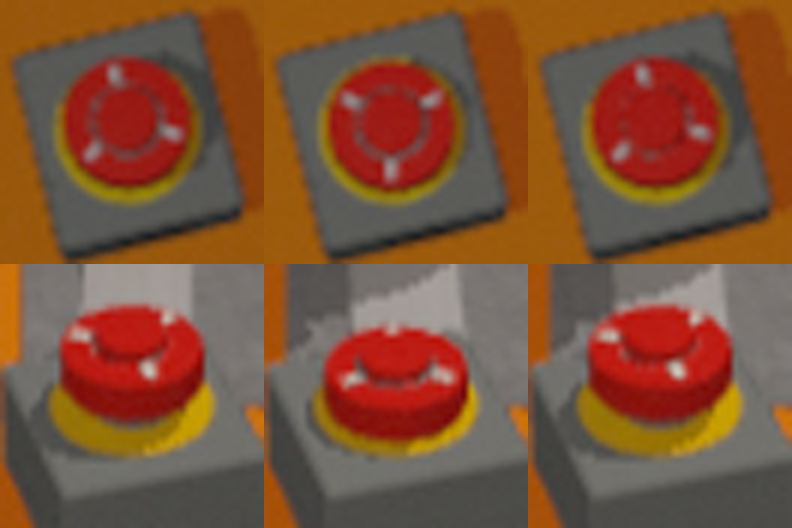

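The ring marks and height match the initial "up" picture (columns 1 and 3), and the remaining difference is only shadow. Handing in.

Run:
```python
from h import *
print(bot.sign_off()); st()
```

```text
the job is handed in; nothing more can be done
None
the job is handed in; nothing more can be done
```

I've handed the job in, and the last pictures show it done: both stones present lie flat on the tray ribs, the spatula is on its mat blade away (re-laid after being knocked aside), and the stop button is fully up; no verdict was returned.

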